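# Snap the cap onto the open oil bottle and keep it pressed down

## Task

The tall green oil bottle in the wooden caddy is open: take the yellow snap cap from the counter, set it on the white pourer and push it down until it clicks over the beads. After the click keep pressing, so that the cap squashes the red seal ring, and finish holding it down like that, fingers still on the cap; leave the other things on the counter standing where they are.

Things in the scene. Friction and masses are not known exactly. Their poses are not given: they have to be found in the camera images.
- cap: yellow round snap cap, 44 mm diameter, 34 mm tall, about 30 g, standing on the counter open side down. Origin: centre of its open lower rim; z up through the flat closed top. Inside: 28 mm deep, bore 38 mm, with a rounded lip 32.5 mm wide just inside the rim, its middle 2 mm above the rim. Can be gripped across the sides at any yaw.
- bottle: the open bottle: tall, green glass, 64 mm diameter, standing fast in one of the caddy's three wells (it cannot move). Origin: centre of its foot; z up along its axis. Shoulder from 104 to 126 mm, then a 40 mm wide neck up to 150 mm, the red seal ring and the white pourer. The only one without a cap; the bottles beside it are lower, 142 mm with caps.
- seat (a point): point on the open bottle's axis, level with the top of the free red seal ring (156 mm above the bottle's foot), z up. The clicked cap's rim rests here. Above it stands the white pourer: 30 mm diameter up to 12 mm above this point, then a cone narrowing to 16 mm at its tip, 22 mm above this point.
- bead_level (a point): point on the open bottle's axis, 6 mm above seat, level with the middle of four sprung white beads that stick out of the pourer (37 mm across them). The cap's lip meets them when the cap's rim is about 8 mm above seat; pushing past takes about 10 N, and the click (force drop) comes with the rim about 4 mm above seat.
- seal (a joint): squash of the red seal ring (43 mm diameter) on the bottle's neck, in m: 0 free, up to 0.004 squashed fully. It is sprung: starts to give at 2 N, and 12 N squash it fully; it comes back when the push is taken off. It counts as squashed from 0.002 (7 N). The cap pushes it down with its rim.
- caddy: dark wooden caddy, fixed, 110 by 300 mm, walls 50 mm high, with three wells in a row along its own y, 95 mm apart. Origin: centre of its underside. Holds the open bottle and two capped bottles.
- salt_mill: bystander, loose: wooden mill with white head, 54 mm diameter, 135 mm tall; origin at the centre of its foot
- pinch_bowl: bystander, loose: white bowl, 84 mm diameter, 40 mm tall; origin at the centre of its foot
- pepper_mill: bystander, loose: dark wooden mill, 54 mm diameter, 135 mm tall; origin at the centre of its foot
- spice_jar: bystander, loose: amber jar with brass cap, 46 mm diameter, 85 mm tall; origin at the centre of its foot
- wood_spoon: bystander, loose: wooden spoon, 240 mm long, lying flat; origin at the middle of its underside

How it is judged:
On the way, in this order (a step that is already met when the one before it is completed fails the run):
1. the cap is lifted off the counter (height (world z) of cap above 0.05 m), for 0.1 s.
2. the cap has clicked over the beads, straight, and squashes the red seal ring (z of cap in the frame of seat below 0 m and horizontal distance between cap and seat below 0.003 m and angle between cap's own z axis and vertical below 0.12 rad and value of joint seal above 0.002 m), for 0.3 s.
At the end, for the whole second after the job is handed in: The cap is clicked home on the open bottle's pourer (rim at or below the free seal ring's top, within 3 mm of the axis, tilted less than 0.12 rad), and the fingers are still on it, pressing it down so that the red seal ring stays squashed by more than 2 mm (about 7 N or more) (all of step 2 and contact force between the fingers and cap above 1 N); the arm keeps its last pose, push and grip.
It fails at once if a bystander is knocked over or shifted by more than 30 mm (distance of any of salt_mill, pinch_bowl, pepper_mill, spice_jar, wood_spoon from where it was at the start of the episode above 0.03 m or angle between any of salt_mill, pepper_mill, spice_jar's own z axis and vertical above 0.6 rad).
It also fails if it takes over 45 s, if anything falls off the work surface, if the arm or the gripper's body presses on something with over 40 N, if the wrist force passes 120 N, or if a joint passes its speed limit or range.

## Robot

A 6-joint arm with a two-finger parallel gripper is mounted at the origin on the work surface. World frame = base frame: x ahead of the robot, y to its left, z up, the work surface at z = 0. Lengths are in m, angles in rad, forces in N, time in s.
With the tool pointing down it reaches from about 0.25 to 0.775 m from the base axis. Payload 8.9 kg.
Tool frame: the origin (TCP) lies on the front face of the gripper's body, between the roots of the fingers; the fingertips stand 73 mm ahead of it and the grasp point (between the pads) lies 54 mm ahead of it; z points along the fingers, y is the line along which they close (so a half turn about z gives the same grasp; the last joint's range is limited). The gripper opens to 85 mm and grips with 20 to 120 N. Pads are 22 mm wide; open, the fingers measure 114 mm over their backs; the gripper's body (76 mm by 85 mm) begins 54 mm behind the grasp point. The pads swing forward as they close: fully open they stand 13 mm farther back than shut.
Start: joints at [1.09, 0.291, -0.153, 1.127, 0, 1.431], TCP at [0.176, 0.495, 0.304] pointing down, gripper open.
Joint ranges: [-2.52, 2.52], [-0.91, 1.74], [-1.3, 1.37], [-1.96, 2.02], [-1.52, 1.47], [-3.14, 3.14]. Speed limits (rad/s): [2.22, 2.22, 2.79, 3.14, 3.14, 3.14].

## Interface

Orientations are given as a unit quaternion [w, x, y, z].
In Python, from workcell import robot gives the robot as it stands. The module is installed in compiled form; this text tells all that it offers.
- The arm moves only by the tool apply_moves, never from a script. Its argument "steps" is a list of rows, each an object of numbers: "tx", "ty", "tz": the shift along the tool's x, y, z in units of 20 mm (1.0 is 20 mm); "ax", "ay", "az": the turn, a rotation vector about the tool's x, y, z in units of 5 degrees (1.0 is 5 degrees); "fingers": the opening, from 0 (shut) to 1 (fully open). A call has 1 to 12 rows; each row shifts and turns the commanded pose from where the row before left it, along the tool's axes as they then stand; what a row does not reach is not made up. A row lasts 1/10 s, in which the tool goes at most 50 mm and 8.59 degrees, less where a joint would pass 70% of its speed; a pose out of reach is approached as far as the arm can. A call with a number of a shift or a turn outside -1 to 1 is refused whole. A call with a gripper value outside its range is refused whole. The fingers move at their own pace and stop on an object; "newtons" is the grip in N (left out, the last holds). Time passes only in rows, so rows that do not move let the fingers close. It gives the time, the measured TCP pose, the force, the opening and the grip force at its end, in the units of the state.
- robot.get_state(): the state, without advancing time (a new reading comes with each control period).
- robot.read_camera(name): name is "scene" or "top" or "wrist"; returns the picture (480x640x3 uint8, blue, green, red); there is no depth.
- robot.camera_info(name): a dict with "camera_matrix" (3x3 intrinsics, pixels), "origin" and "attitude" of the camera in the world. Camera axes: x right, y up, looking along -z (the intrinsics and any distortion apply to the point x, -y, -z); pixel columns grow to the right and rows downward; lengths in m; the calibration is good to about 2 mm. The wrist camera is an equidistant fisheye: a pixel r from the principal point sees the ray r / f radians off the axis. A picture is of the moment at which its call begins: read the wrist's pose just before it. camera_info takes no time and is no camera call; for the wrist camera it gives the pose at the moment of the call.
- robot.hand_in(): hands the job in; it is judged then, once.
The state is a dict: "clock": time; "qpos": joint angles; "qd": joint speeds; "effort": joint torques, N m; "tcp_pos": TCP position; "tool_rot": TCP orientation; "wrist_force": force on the tool from outside, world axes, zero at the start; "torque": the same for the moment, N m; "finger_gap": opening from 0.0 (shut) to 1.0 (fully open); "grip_force": force on a finger pad.
Only numpy, scipy, OpenCV 4.12 (cv2) and the standard library are available. Lean on these libraries where they do the work, as an engineer would, in place of code of your own. Each camera call takes 0.05 s, during which the arm holds its last target. There are 200 camera calls.

## Working session

There is one attempt and no reset: what is moved stays moved. The work goes in short steps, Python scripts to look and compute and a tool call to move; the robot and the scene stay as the last step left them, time stands still between calls to the robot, and variables do not carry over. Pictures are saved under pics/ and viewed, at most 10 in all, crops included, and the job is handed in when it is done.

Besides the shell and the picture viewer there is one more tool, called after "Emit:" as a command line: name --argument value ..., lists and objects as JSON in quotes. apply_moves: Moves the arm, as the interface text tells. Its arguments: {"type":"object","properties":{"steps":{"type":"array"},"newtons":{"type":"number"}},"required":["steps"]}

```bash
mkdir -p pics
python3 - <<'E'
from workcell import robot
import cv2
print(robot.get_state())
for n in("scene","top"):
    cv2.imwrite(f"pics/{n}0.png",robot.read_camera(n)); print(n,robot.camera_info(n))
print(robot.camera_info("wrist"))
E
```

```text
{'clock': 0.0, 'qpos': array([ 1.08971335e+00,  2.91283622e-01, -1.54071857e-01,  1.12671443e+00,
        3.41577924e-06,  1.43151243e+00]), 'qd': array([-0.00092771, -0.00029645, -0.00031369, -0.00046194, -0.00157623,
        0.00051689]), 'effort': array([ 8.29644214e-04, -5.37135780e+01,  3.31370723e+01,  1.58453314e-02,
       -1.11476986e-04,  2.61358662e-05]), 'tcp_pos': array([0.17580713, 0.49434482, 0.30335084]), 'tool_rot': array([-1.95995605e-04,  1.70068820e-01,  9.85431982e-01, -6.05878579e-04]), 'wrist_force': array([ 0.30121921, -0.71294997, -0.45564515]), 'torque': array([-0.01413607,  0.04851665, -0.08394719]), 'grip_force': 0.0, 'finger_gap': 1.0025872883145306}
scene {'camera_matrix': array([[459.89421072,   0.        , 316.00826893],
       [  0.        , 459.89421072, 241.32801151],
       [  0.        ,   0.        ,   1.        ]]), 'origin': array([0.89953263, 0.44425443, 0.85565364]), 'attitude': array([0.27234035, 0.10226885, 0.31134974, 0.90467295])}
top {'camera_matrix': array([[472.13033669,   0.        , 313.69038491],
       [  0.        , 472.13033669, 243.58513067],
       [  0.        ,   0.        ,   1.        ]]), 'origin': array([ 0.36981227, -0.0018751 ,  1.14711546]), 'attitude': array([ 0.70832585,  0.06167515, -0.06827087, -0.6998641 ])}
{'camera_matrix': array([[371.64829954,   0.        , 323.50762385],
       [  0.        , 371.64829954, 237.92634981],
       [  0.        ,   0.        ,   1.        ]]), 'origin': array([0.10482292, 0.51939696, 0.37293827]), 'attitude': array([ 0.80817255, -0.12089969, -0.0844138 ,  0.57018831])}
```

View pics/scene0.png

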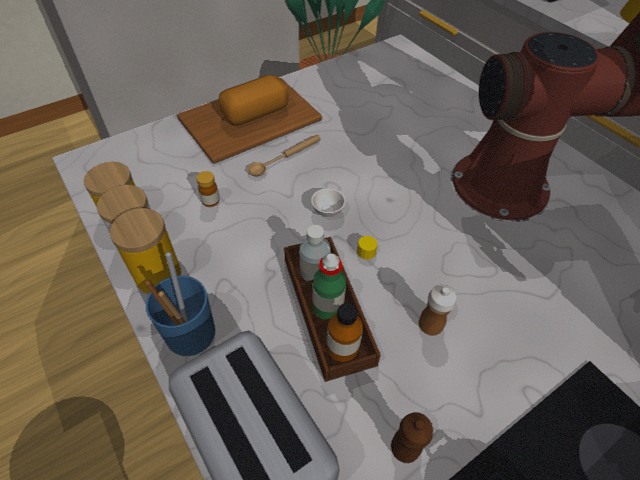

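View pics/top0.png

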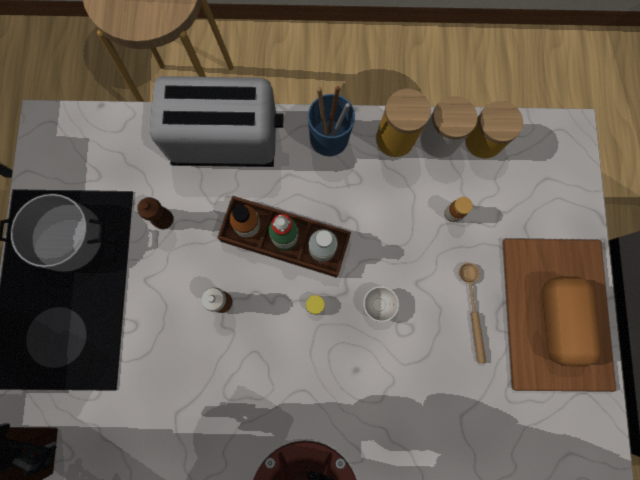

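The top view shows the cap at about (316,305) and the red ring and pourer at about (281,223). In the scene view they are at about (367,247) and (331,262). The next step is to triangulate both.

```bash
cat > h.py <<'E'
import numpy as np, cv2
from scipy.optimize import least_squares
from scipy.spatial.transform import Rotation as R
def proj(ci,P,fish=False):
    q=ci["attitude"]; r=R.from_quat([q[1],q[2],q[3],q[0]])
    p=r.inv().apply(np.atleast_2d(P)-ci["origin"])*[1,-1,-1]
    if fish:
        n=np.hypot(p[:,0],p[:,1]); th=np.arctan2(n,p[:,2]); u=p[:,:2]/n[:,None]*th[:,None]
    else: u=p[:,:2]/p[:,2:]
    K=ci["camera_matrix"]; return u@K[:2,:2].T+K[:2,2]
def cyl(x,y,z0,z1,r,r1=None):
    a=np.linspace(0,2*np.pi,60,endpoint=False); c=np.c_[np.cos(a),np.sin(a)]
    return np.vstack([np.c_[c*r+[x,y],np.full(60,z0)],np.c_[c*(r1 or r)+[x,y],np.full(60,z1)]])
def feat(pts):  # hull centroid + bounds
    h=cv2.convexHull(np.float32(pts)); m=cv2.moments(h); q=h[:,0]
    return np.r_[m["m10"]/m["m00"],m["m01"]/m["m00"],q.min(0),q.max(0)]
def blob(im,col,box=None):
    b,g,r=[im[...,i].astype(int) for i in range(3)]
    m=(np.minimum(r,g)>2*b+30)&(abs(r-g)<0.25*r) if col=="y" else (r>2.2*g)&(r>2.2*b)&(r>90)
    m=m.astype(np.uint8)
    if box: k=np.zeros_like(m); k[box[1]:box[3],box[0]:box[2]]=1; m*=k
    n,l,s,c=cv2.connectedComponentsWithStats(m,connectivity=8)
    ys,xs=np.nonzero(m) if col=="r" else np.nonzero(l==1+s[1:,4].argmax())
    p=np.c_[xs,ys].astype(float)
    p=np.vstack([p+d for d in([-.5,-.5],[.5,-.5],[.5,.5],[-.5,.5])])
    return feat(p),len(xs)
E
python3 - <<'E'
from h import *
from workcell import robot
I={n:robot.camera_info(n) for n in("scene","top")}
im={n:cv2.imread(f"pics/{n}0.png") for n in I}
C={"top":blob(im["top"],"y",(295,285,335,325)),"scene":blob(im["scene"],"y",(350,230,385,265))}
B={"top":blob(im["top"],"r",(262,205,300,240)),"scene":blob(im["scene"],"r",(312,245,350,280))}
print(C,B)
f=lambda p:np.concatenate([feat(proj(I[n],cyl(p[0],p[1],0,.034,.022)))-C[n][0] for n in I])
s=least_squares(f,[.25,0]);print("cap",s.x,s.fun.round(1))
f=lambda p:np.concatenate([feat(proj(I[n],cyl(p[0],p[1],p[2]-.006,p[2],.0215)))-B[n][0] for n in I])
s=least_squares(f,[.4,0.08,.17]);print("seat",s.x,s.fun.round(1))
E
```

```text
{'top': (array([315.00256, 304.20016, 307.5    , 296.5    , 322.5    , 312.5    ],
      dtype=float32), 113), 'scene': (array([366.79306, 246.92165, 357.5    , 235.5    , 376.5    , 258.5    ],
      dtype=float32), 368)} {'top': (array([281.05966, 223.50822, 271.5    , 213.5    , 290.5    , 233.5    ],
      dtype=float32), 98), 'scene': (array([330.40442, 265.70792, 318.5    , 257.5    , 342.5    , 275.5    ],
      dtype=float32), 140)}
cap [ 0.43268625 -0.01774505] [ 0.4  0.9 -0.5  0.3  1.1  1.4  0.8  0.3 -1.1 -1.7  2.7  1.7]
seat [0.59631897 0.05953729 0.16570958] [ 0.3  0.6  0.5 -1.7  0.   1.3  0.3 -0.2 -0.3 -0.3  1.  -0.1]
```

Emit:
apply_moves --steps '[{"tx": -1,"ty": -0.95,"fingers": 1},{"tx": -1,"ty": -0.95,"fingers": 1},{"tx": -1,"ty": -0.95,"fingers": 1},{"tx": -1,"ty": -0.95,"fingers": 1},{"tx": -1,"ty": -0.95,"fingers": 1},{"tx": -1,"ty": -0.95,"fingers": 1},{"tx": -1,"ty": -0.95,"fingers": 1},{"tx": -1,"ty": -0.95,"fingers": 1},{"tx": -1,"ty": -0.95,"fingers": 1},{"tx": -1,"ty": -0.95,"fingers": 1},{"tx": -1,"ty": -0.95,"fingers": 1},{"tx": -1,"ty": -0.95,"fingers": 1}]'

```text
$.steps[0]: bad value
```

Emit:
apply_moves --steps '[{"tx": -0.96,"ty": -0.93,"tz": 0.5,"fingers": 1},{"tx": -0.96,"ty": -0.93,"tz": 0.5,"fingers": 1},{"tx": -0.96,"ty": -0.93,"tz": 0.5,"fingers": 1},{"tx": -0.96,"ty": -0.93,"tz": 0.5,"fingers": 1},{"tx": -0.96,"ty": -0.93,"tz": 0.5,"fingers": 1},{"tx": -0.96,"ty": -0.93,"tz": 0.5,"fingers": 1},{"tx": -0.96,"ty": -0.93,"tz": 0.5,"fingers": 1},{"tx": -0.96,"ty": -0.93,"tz": 0.5,"fingers": 1},{"tx": -0.96,"ty": -0.93,"tz": 0.5,"fingers": 1},{"fingers": 1},{"fingers": 1}]'

```text
$.steps[0]: bad value
```

Run:
```python
from h import *
from workcell import robot
ci=robot.camera_info("wrist"); im=robot.read_camera("wrist"); cv2.imwrite("pics/w1.png",im)
s=robot.get_state(); print(s["clock"],s["tcp_pos"],s["tool_rot"],s["qpos"],ci)
print(proj(ci,[[.433,-.018,.034],[.596,.0595,.166]],True))
np.save("w1.npy",ci,allow_pickle=True)
```

```text
0.15 [0.17585134 0.4943887  0.30346187] [-1.57210741e-04  1.70084504e-01  9.85429349e-01 -4.83958018e-04] [ 1.08967673e+00  2.91149246e-01 -1.53961439e-01  1.12670334e+00
  3.95521828e-06  1.43150761e+00] {'camera_matrix': array([[371.64829954,   0.        , 323.50762385],
       [  0.        , 371.64829954, 237.92634981],
       [  0.        ,   0.        ,   1.        ]]), 'origin': array([0.10482292, 0.51939696, 0.37293827]), 'attitude': array([ 0.80817255, -0.12089969, -0.0844138 ,  0.57018831])}
[[ 90.28771337 455.52547065]
 [155.06655645 570.67683555]]
```

View pics/w1.png

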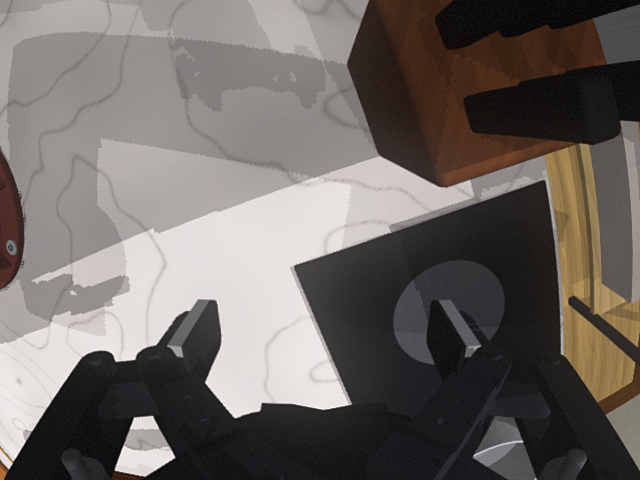

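The wrist view shows the fingers above the stove end of the counter, because the moves were refused. The rows probably need every key.

Emit:
apply_moves --steps '[{"tx": -1,"ty": -0.95,"tz": 0,"ax": 0,"ay": 0,"az": 0,"fingers": 1},{"tx": -1,"ty": -0.95,"tz": 0,"ax": 0,"ay": 0,"az": 0,"fingers": 1},{"tx": -1,"ty": -0.95,"tz": 0,"ax": 0,"ay": 0,"az": 0,"fingers": 1},{"tx": -1,"ty": -0.95,"tz": 0,"ax": 0,"ay": 0,"az": 0,"fingers": 1},{"tx": -1,"ty": -0.95,"tz": 0,"ax": 0,"ay": 0,"az": 0,"fingers": 1},{"tx": -1,"ty": -0.95,"tz": 0,"ax": 0,"ay": 0,"az": 0,"fingers": 1},{"tx": -1,"ty": -0.95,"tz": 0,"ax": 0,"ay": 0,"az": 0,"fingers": 1},{"tx": -1,"ty": -0.95,"tz": 0,"ax": 0,"ay": 0,"az": 0,"fingers": 1},{"tx": -1,"ty": -0.95,"tz": 0,"ax": 0,"ay": 0,"az": 0,"fingers": 1},{"tx": -1,"ty": -0.95,"tz": 0,"ax": 0,"ay": 0,"az": 0,"fingers": 1},{"tx": -1,"ty": -0.95,"tz": 0,"ax": 0,"ay": 0,"az": 0,"fingers": 1},{"tx": -1,"ty": -0.95,"tz": 0,"ax": 0,"ay": 0,"az": 0,"fingers": 1}]'

```text
clock: 1.35
tcp_pos: [0.3259, 0.1983, 0.3039]
tool_rot: [-0.0, 0.17, 0.985, 0.0]
wrist_force: [0.4, 0.6, 0.5]
finger_gap: 1.002
grip_force: 0.0
```

Emit:
apply_moves --steps '[{"tx": -0.96,"ty": -0.93,"tz": 0.5,"ax": 0,"ay": 0,"az": 0,"fingers": 1},{"tx": -0.96,"ty": -0.93,"tz": 0.5,"ax": 0,"ay": 0,"az": 0,"fingers": 1},{"tx": -0.96,"ty": -0.93,"tz": 0.5,"ax": 0,"ay": 0,"az": 0,"fingers": 1},{"tx": -0.96,"ty": -0.93,"tz": 0.5,"ax": 0,"ay": 0,"az": 0,"fingers": 1},{"tx": -0.96,"ty": -0.93,"tz": 0.5,"ax": 0,"ay": 0,"az": 0,"fingers": 1},{"tx": -0.96,"ty": -0.93,"tz": 0.5,"ax": 0,"ay": 0,"az": 0,"fingers": 1},{"tx": -0.96,"ty": -0.93,"tz": 0.5,"ax": 0,"ay": 0,"az": 0,"fingers": 1},{"tx": -0.96,"ty": -0.93,"tz": 0.5,"ax": 0,"ay": 0,"az": 0,"fingers": 1},{"tx": -0.96,"ty": -0.93,"tz": 0.5,"ax": 0,"ay": 0,"az": 0,"fingers": 1},{"tx": 0,"ty": 0,"tz": 0,"ax": 0,"ay": 0,"az": 0,"fingers": 1},{"tx": 0,"ty": 0,"tz": 0,"ax": 0,"ay": 0,"az": 0,"fingers": 1}]'

```text
clock: 2.45
tcp_pos: [0.432, -0.0164, 0.2136]
tool_rot: [-0.001, 0.171, 0.985, 0.0]
wrist_force: [0.5, 0.5, 1.0]
finger_gap: 1.004
grip_force: 0.0
```

Run:
```python
from h import *
from workcell import robot
ci=robot.camera_info("wrist"); im=robot.read_camera("wrist"); cv2.imwrite("pics/w2.png",im)
s=robot.get_state(); print(s["clock"],s["tcp_pos"],s["tool_rot"],s["qpos"],ci)
print(proj(ci,[[.433,-.018,.034],[.596,.0595,.166]],True))
```

```text
2.5 [ 0.43187023 -0.01591728  0.21385372] [-4.71879877e-04  1.70235735e-01  9.85403243e-01  1.42515126e-04] [-2.06484931e-01  1.96600086e-01 -5.35616542e-01  8.39532959e-01
  2.51434260e-04  1.35652773e-01] {'camera_matrix': array([[371.64829954,   0.        , 323.50762385],
       [  0.        , 371.64829954, 237.92634981],
       [  0.        ,   0.        ,   1.        ]]), 'origin': array([0.36104471, 0.00864222, 0.28321686]), 'attitude': array([ 0.80866377, -0.12012741, -0.08446982,  0.56964653])}
[[322.37403668 239.3691838 ]
 [524.74876367 493.3859587 ]]
```

View pics/w2.png

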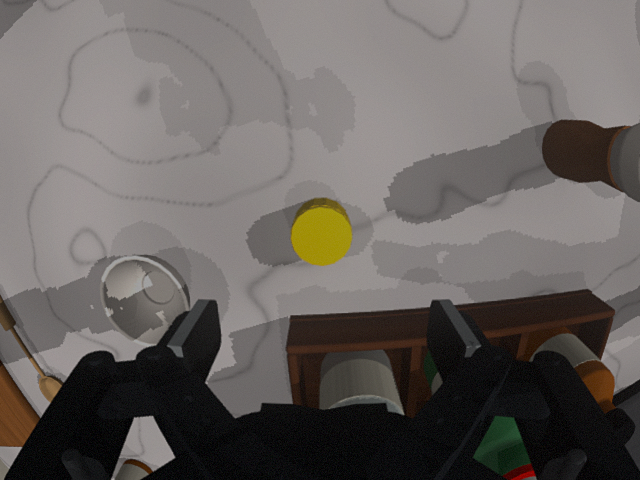

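The cap is at about (321,236), within 3 px of the prediction. The bowl and the caddy are clear of the fingers. Next I refine the cap position with a fit.

Run:
```python
from h import *
from workcell import robot
ci=robot.camera_info("wrist"); im=cv2.imread("pics/w2.png")
t,n=blob(im,"y",(280,190,365,275)); 
f=lambda p:feat(proj(ci,cyl(p[0],p[1],0,.034,.022),True))-t
s=least_squares(f,[.433,-.018]);print("cap",s.x,s.fun.round(1),t,n)
st=robot.get_state(); q=st["tool_rot"]; d=np.r_[s.x,.074]-st["tcp_pos"]
print(st["tcp_pos"], "units",R.from_quat([*q[1:],q[0]]).inv().apply(d)/.02)
```

```text
cap [ 0.43155844 -0.01796142] [-0.3 -0.5 -0.6 -0.8  0.9  1.3] [321.57578 233.29504 290.5     198.5     351.5     265.5    ] 2959
[ 0.43187023 -0.01591728  0.21385372] units [-0.02644694 -0.10235397  6.99265127]
```

Emit:
apply_moves --newtons 70 --steps '[{"tx": -0.03,"ty": -0.1,"tz": 1,"ax": 0,"ay": 0,"az": 0,"fingers": 1},{"tx": 0,"ty": 0,"tz": 1,"ax": 0,"ay": 0,"az": 0,"fingers": 1},{"tx": 0,"ty": 0,"tz": 1,"ax": 0,"ay": 0,"az": 0,"fingers": 1},{"tx": 0,"ty": 0,"tz": 1,"ax": 0,"ay": 0,"az": 0,"fingers": 1},{"tx": 0,"ty": 0,"tz": 1,"ax": 0,"ay": 0,"az": 0,"fingers": 1},{"tx": 0,"ty": 0,"tz": 1,"ax": 0,"ay": 0,"az": 0,"fingers": 0.9},{"tx": 0,"ty": 0,"tz": 0.6,"ax": 0,"ay": 0,"az": 0,"fingers": 0.8},{"tx": 0,"ty": 0,"tz": 0.4,"ax": 0,"ay": 0,"az": 0,"fingers": 0.7},{"tx": 0,"ty": 0,"tz": 0,"ax": 0,"ay": 0,"az": 0,"fingers": 0.65}]'

```text
clock: 3.4
tcp_pos: [0.4317, -0.0176, 0.0736]
tool_rot: [-0.001, 0.17, 0.986, 0.0]
wrist_force: [0.5, -0.0, 0.7]
finger_gap: 0.65
grip_force: 0.0
```

Emit:
apply_moves --newtons 70 --steps '[{"tx": 0,"ty": 0,"tz": 0,"ax": 0,"ay": 0,"az": 0,"fingers": 0.55},{"tx": 0,"ty": 0,"tz": 0,"ax": 0,"ay": 0,"az": 0,"fingers": 0.5},{"tx": 0,"ty": 0,"tz": 0,"ax": 0,"ay": 0,"az": 0,"fingers": 0.4},{"tx": 0,"ty": 0,"tz": 0,"ax": 0,"ay": 0,"az": 0,"fingers": 0.3},{"tx": 0,"ty": 0,"tz": 0,"ax": 0,"ay": 0,"az": 0,"fingers": 0.3},{"tx": 0,"ty": 0,"tz": 0,"ax": 0,"ay": 0,"az": 0,"fingers": 0.3}]'

```text
clock: 4.0
tcp_pos: [0.4326, -0.0182, 0.0748]
tool_rot: [0.001, 0.17, 0.985, 0.0]
wrist_force: [-1.4, 1.3, 6.6]
finger_gap: 0.499
grip_force: 69.9
```

Run:
```python
from h import *
from workcell import robot
im=robot.read_camera("wrist"); cv2.imwrite("pics/w3.png",im)
s=robot.get_state(); print(s["clock"],s["tcp_pos"],s["wrist_force"],s["grip_force"],s["finger_gap"])
```

```text
4.05 [ 0.43257769 -0.01818756  0.07485217] [-1.07322955  1.47923229  8.32396272] 69.94717896086513 0.5020221590933247
```

View pics/w3.png

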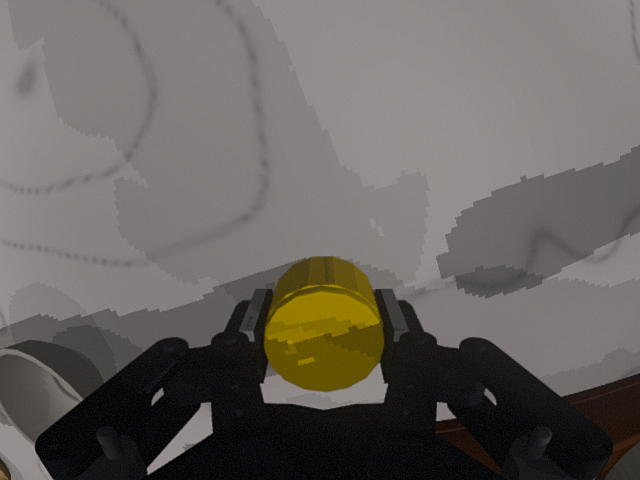

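The cap is gripped centrally, with its top at about (325,335). Lift it and carry it to above the bottle.

Emit:
apply_moves --steps '[{"tx": 0,"ty": 0,"tz": -0.6,"ax": 0,"ay": 0,"az": 0,"fingers": 0.3},{"tx": 0,"ty": 0,"tz": -1,"ax": 0,"ay": 0,"az": 0,"fingers": 0.3},{"tx": 0,"ty": 0,"tz": -1,"ax": 0,"ay": 0,"az": 0,"fingers": 0.3},{"tx": 0,"ty": 0,"tz": -1,"ax": 0,"ay": 0,"az": 0,"fingers": 0.3},{"tx": 0,"ty": 0,"tz": -1,"ax": 0,"ay": 0,"az": 0,"fingers": 0.3},{"tx": 0,"ty": 0,"tz": -1,"ax": 0,"ay": 0,"az": 0,"fingers": 0.3},{"tx": 0,"ty": 0,"tz": -1,"ax": 0,"ay": 0,"az": 0,"fingers": 0.3},{"tx": 0,"ty": 0,"tz": -1,"ax": 0,"ay": 0,"az": 0,"fingers": 0.3},{"tx": 0,"ty": 0,"tz": -1,"ax": 0,"ay": 0,"az": 0,"fingers": 0.3},{"tx": 0,"ty": 0,"tz": -1,"ax": 0,"ay": 0,"az": 0,"fingers": 0.3},{"tx": 0,"ty": 0,"tz": -1,"ax": 0,"ay": 0,"az": 0,"fingers": 0.3},{"tx": 0,"ty": 0,"tz": 0,"ax": 0,"ay": 0,"az": 0,"fingers": 0.3}]'

```text
clock: 5.25
tcp_pos: [0.4334, -0.0185, 0.2887]
tool_rot: [0.003, 0.17, 0.985, -0.0]
wrist_force: [1.2, 0.3, -0.6]
finger_gap: 0.501
grip_force: 70.9
```

Emit:
apply_moves --steps '[{"tx": -0.8,"ty": 0.8,"tz": 0,"ax": 0,"ay": 0,"az": 0,"fingers": 0.3},{"tx": -0.8,"ty": 0.8,"tz": 0,"ax": 0,"ay": 0,"az": 0,"fingers": 0.3},{"tx": -0.8,"ty": 0.8,"tz": 0,"ax": 0,"ay": 0,"az": 0,"fingers": 0.3},{"tx": -0.8,"ty": 0.8,"tz": 0,"ax": 0,"ay": 0,"az": 0,"fingers": 0.3},{"tx": -0.8,"ty": 0.8,"tz": 0,"ax": 0,"ay": 0,"az": 0,"fingers": 0.3},{"tx": -0.8,"ty": 0.8,"tz": 0,"ax": 0,"ay": 0,"az": 0,"fingers": 0.3},{"tx": -0.8,"ty": 0.8,"tz": 0,"ax": 0,"ay": 0,"az": 0,"fingers": 0.3},{"tx": -0.8,"ty": 0.8,"tz": 0,"ax": 0,"ay": 0,"az": 0,"fingers": 0.3},{"tx": 0,"ty": 0,"tz": 0,"ax": 0,"ay": 0,"az": 0,"fingers": 0.3},{"tx": 0,"ty": 0,"tz": 0,"ax": 0,"ay": 0,"az": 0,"fingers": 0.3}]'

```text
clock: 6.25
tcp_pos: [0.5953, 0.0594, 0.2851]
tool_rot: [-0.001, 0.17, 0.985, -0.0]
wrist_force: [-0.2, 0.3, -0.6]
finger_gap: 0.5
grip_force: 71.0
```

Run:
```python
from h import *
from workcell import robot
ci=robot.camera_info("wrist"); im=robot.read_camera("wrist"); cv2.imwrite("pics/w4.png",im)
sc=robot.read_camera("scene"); cv2.imwrite("pics/s4.png",sc)
tp=robot.read_camera("top"); cv2.imwrite("pics/t4.png",tp)
s=robot.get_state(); print(s["clock"],s["tcp_pos"],s["tool_rot"],s["wrist_force"],s["grip_force"],s["finger_gap"])
w=im[230:430,200:450]; c=sc[200:320,260:400]
cv2.imwrite("pics/c4.png",np.hstack([cv2.resize(w,(400,400),interpolation=2),cv2.resize(c,(400,400),interpolation=2)]))
```

```text
6.4 [0.59498606 0.05901336 0.28588041] [-2.37538957e-04  1.70240782e-01  9.85402462e-01 -9.08767928e-05] [-0.5456982  -1.02639711 -0.95575106] 71.03593415231444 0.49965016441749005
```

View pics/c4.png

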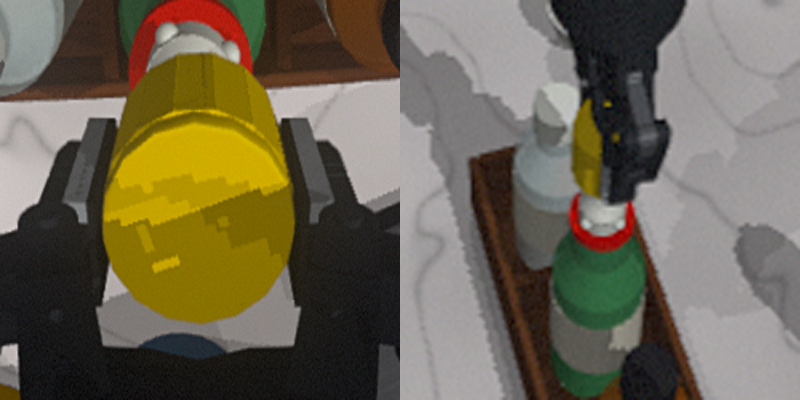

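The cap hangs straight between the pads, with the red ring and beads right below it in both views. Next I measure the cap-to-ring offset from the same wrist picture.

Run:
```python
from h import *
from workcell import robot
ci=robot.camera_info("wrist"); im=cv2.imread("pics/w4.png"); st=robot.get_state()
rim=st["tcp_pos"][2]-.0748
t,n=blob(im,"y",(240,240,420,420))
f=lambda p:feat(proj(ci,cyl(p[0],p[1],rim,rim+.034,.022),True))-t
for w in (1,):
    s=least_squares(f,[.595,.059]);print("cap wrist",s.x,s.fun.round(1),t,n)
f3=lambda p:feat(proj(ci,cyl(p[0],p[1],p[2],p[2]+.034,.022),True))-t
s=least_squares(f3,[.595,.059,rim]);print("cap wrist free z",s.x,rim,s.fun.round(1))
b,g,r=[im[...,i].astype(int) for i in range(3)]
m=((r>2.2*g)&(r>2.2*b)&(r>70)).astype(np.uint8); m[:200]=0;m[280:]=0;m[:,:260]=0;m[:,380:]=0
ys,xs=np.nonzero(m); print("red",xs.min(),xs.max(),ys.min(),ys.max(),len(xs))
E=[]
for c in range(xs.min(),xs.max()+1):
    k=ys[xs==c]
    if len(k): E.append((c,k.min()-.5))
for y in range(ys.min(),ys.max()+1):
    k=xs[ys==y]
    if len(k):
        for c,d in((k.min(),-1),(k.max(),1)):
            v=im[y,c+3*d].astype(int)
            if not(v.min()>90 or min(v[1],v[2])>1.8*v[0]): E.append((c+.5*d,y))
E=np.array(E)
for z in(.1637,.1657,.1677):
    def fr(p):
        h=cv2.convexHull(np.float32(proj(ci,cyl(p[0],p[1],z-.006,z,.0215),True)))
        return [cv2.pointPolygonTest(h,(float(a),float(b)),True) for a,b in E]
    s=least_squares(fr,[.596,.0595],loss="soft_l1",diff_step=1e-3);print("ring",z,s.x,np.std(s.fun),len(E))
```

```text
cap wrist [0.59302406 0.05935875] [-0.   0.9 -2.1 -1.5  2.2  1.3] [323.6161  325.33264 263.5     256.5     383.5     391.5    ] 12726
cap wrist free z [0.59485808 0.05870137 0.20761152] 0.21108041088190346 [-0.1  0.6 -0.3  0.1  0.4 -0.7]
red 280 358 226 274 1237
ring 0.1637 [0.59363551 0.05614849] 0.2956171512390137 166
ring 0.1657 [0.59320335 0.05635874] 0.2847750693517535 166
ring 0.1677 [0.59277197 0.05657111] 0.3611146929781197 166
```

Run:
```python
from h import *
from workcell import robot
cw=robot.camera_info("wrist"); out=[]
for name,fn,ci,(x0,y0,x1,y1) in(("wrist","w4",cw,(260,205,390,335)),("scene","s4",robot.camera_info("scene"),(300,240,365,305)),("scene","scene0",robot.camera_info("scene"),(300,240,365,305)),("top","top0",robot.camera_info("top"),(250,190,315,255))):
    im=cv2.imread(f"pics/{fn}.png")[y0:y1,x0:x1]; k=390/(x1-x0); im=cv2.resize(im,(390,390),interpolation=0)
    for (x,y),col in(((.5963,.0595),(255,0,0)),((.5932,.0564),(255,255,0))):
        for z in(.1657,.1597):
            a=np.linspace(0,6.3,80); P=np.c_[x+.0215*np.cos(a),y+.0215*np.sin(a),0*a+z]
            u=(proj(ci,P,name=="wrist")-[x0,y0]+.5)*k
            cv2.polylines(im,[np.int32(u)],True,col,1)
    out.append(im)
a=np.vstack([np.hstack(out[:2]),np.hstack(out[2:])])
cv2.imwrite("pics/ov.png",cv2.resize(a,(600,600),interpolation=cv2.INTER_AREA))
```

```text
(no output)
```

View pics/ov.png

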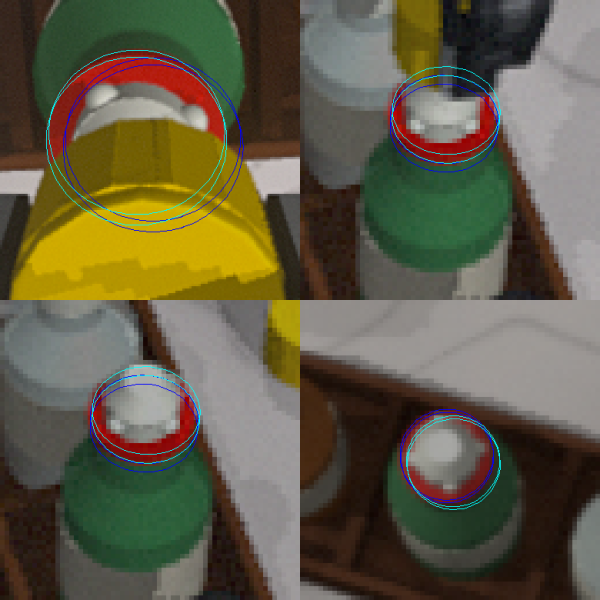

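The wrist view clearly puts the ring a few mm to the −y side of the tool, about 4 px left of the cap's centre. Scene and top put it about where the TCP is. I shift partway towards the wrist estimate, then lower gently and use the lateral contact force to refine it.

Emit:
apply_moves --newtons 70 --steps '[{"tx": 0.01,"ty": -0.08,"tz": 0.4,"ax": 0,"ay": 0,"az": 0,"fingers": 0.3},{"tx": 0,"ty": 0,"tz": 0.4,"ax": 0,"ay": 0,"az": 0,"fingers": 0.3},{"tx": 0,"ty": 0,"tz": 0.4,"ax": 0,"ay": 0,"az": 0,"fingers": 0.3},{"tx": 0,"ty": 0,"tz": 0.2,"ax": 0,"ay": 0,"az": 0,"fingers": 0.3},{"tx": 0,"ty": 0,"tz": 0,"ax": 0,"ay": 0,"az": 0,"fingers": 0.3},{"tx": 0,"ty": 0,"tz": 0,"ax": 0,"ay": 0,"az": 0,"fingers": 0.3}]'

```text
clock: 7.0
tcp_pos: [0.595, 0.0579, 0.2579]
tool_rot: [-0.0, 0.17, 0.985, -0.0]
wrist_force: [0.4, -0.2, -0.6]
finger_gap: 0.499
grip_force: 71.0
```

Run:
```python
from h import *
from workcell import robot
F=[];T=[];P=[]
ci=robot.camera_info("wrist"); im=robot.read_camera("wrist"); cv2.imwrite("pics/w5.png",im)
for i in range(4):
    s=robot.get_state();F.append(s["wrist_force"]);T.append(s["torque"]);P.append(s["tcp_pos"]);robot.read_camera("scene")
print(np.mean(F,0),np.std(F,0),np.mean(T,0),np.mean(P,0),s["clock"])
rim=P[0][2]-.0748
t,n=blob(im,"y",(240,240,420,420))
f3=lambda p:feat(proj(ci,cyl(p[0],p[1],p[2],p[2]+.034,.022),True))-t
s=least_squares(f3,[.595,.059,rim]);print("cap",s.x,rim)
b,g,r=[im[...,i].astype(int) for i in range(3)]
m=((r>2.2*g)&(r>2.2*b)&(r>70)); m[:200]=0;m[300:]=0;m[:,:250]=0;m[:,390:]=0
ys,xs=np.nonzero(m); print("red",xs.min(),xs.max(),ys.min(),ys.max(),len(xs))
E=np.array([(c,ys[xs==c].min()-.5) for c in np.unique(xs)])
def fr(p):
    h=cv2.convexHull(np.float32(proj(ci,cyl(p[0],p[1],.1597,.1657,.0215),True)))
    return [cv2.pointPolygonTest(h,(float(a),float(b)),True) for a,b in E]
s=least_squares(fr,[.596,.0595],loss="soft_l1",diff_step=1e-3);print("ring",s.x,np.std(s.fun),len(E))
```

```text
[-0.42538652  0.48528455  0.20321666] [0.2598288  0.92758673 0.3729949 ] [-0.01728797 -0.03423326  0.00386684] [0.59520913 0.05792086 0.25819609] 7.2
cap [0.59494712 0.05760522 0.17960295] 0.18332040208730752
red 277 362 240 281 1120
ring [0.59306819 0.05695833] 0.3472787784461064 86
```

Emit:
apply_moves --steps '[{"tx": 0.03,"ty": -0.05,"tz": 0.1,"ax": 0,"ay": 0,"az": 0,"fingers": 0.3},{"tx": 0,"ty": 0,"tz": 0.1,"ax": 0,"ay": 0,"az": 0,"fingers": 0.3},{"tx": 0,"ty": 0,"tz": 0.1,"ax": 0,"ay": 0,"az": 0,"fingers": 0.3},{"tx": 0,"ty": 0,"tz": 0,"ax": 0,"ay": 0,"az": 0,"fingers": 0.3},{"tx": 0,"ty": 0,"tz": 0,"ax": 0,"ay": 0,"az": 0,"fingers": 0.3}]'

```text
clock: 7.75
tcp_pos: [0.5941, 0.0572, 0.2518]
tool_rot: [-0.0, 0.17, 0.985, -0.0]
wrist_force: [0.4, -0.7, -0.8]
finger_gap: 0.501
grip_force: 71.0
```

Emit:
apply_moves --steps '[{"tx": 0,"ty": 0,"tz": 0.05,"ax": 0,"ay": 0,"az": 0,"fingers": 0.3},{"tx": 0,"ty": 0,"tz": 0,"ax": 0,"ay": 0,"az": 0,"fingers": 0.3},{"tx": 0,"ty": 0,"tz": 0,"ax": 0,"ay": 0,"az": 0,"fingers": 0.3}]'

```text
clock: 8.05
tcp_pos: [0.5941, 0.0572, 0.2509]
tool_rot: [0.0, 0.17, 0.985, -0.0]
wrist_force: [0.8, 0.3, -0.3]
finger_gap: 0.503
grip_force: 71.0
```

Emit:
apply_moves --steps '[{"tx": 0,"ty": 0,"tz": 0.05,"ax": 0,"ay": 0,"az": 0,"fingers": 0.3},{"tx": 0,"ty": 0,"tz": 0,"ax": 0,"ay": 0,"az": 0,"fingers": 0.3},{"tx": 0,"ty": 0,"tz": 0,"ax": 0,"ay": 0,"az": 0,"fingers": 0.3}]'

```text
clock: 8.35
tcp_pos: [0.5941, 0.0572, 0.2499]
tool_rot: [-0.0, 0.17, 0.985, -0.0]
wrist_force: [0.3, -0.0, -1.6]
finger_gap: 0.502
grip_force: 71.0
```

Emit:
apply_moves --steps '[{"tx": 0,"ty": 0,"tz": 0.05,"ax": 0,"ay": 0,"az": 0,"fingers": 0.3},{"tx": 0,"ty": 0,"tz": 0.05,"ax": 0,"ay": 0,"az": 0,"fingers": 0.3},{"tx": 0,"ty": 0,"tz": 0,"ax": 0,"ay": 0,"az": 0,"fingers": 0.3},{"tx": 0,"ty": 0,"tz": 0,"ax": 0,"ay": 0,"az": 0,"fingers": 0.3}]'

```text
clock: 8.75
tcp_pos: [0.5941, 0.0572, 0.2479]
tool_rot: [-0.0, 0.17, 0.985, -0.0]
wrist_force: [0.1, 0.2, -0.2]
finger_gap: 0.499
grip_force: 71.0
```

Emit:
apply_moves --steps '[{"tx": 0,"ty": 0,"tz": 0.05,"ax": 0,"ay": 0,"az": 0,"fingers": 0.3},{"tx": 0,"ty": 0,"tz": 0.05,"ax": 0,"ay": 0,"az": 0,"fingers": 0.3},{"tx": 0,"ty": 0,"tz": 0,"ax": 0,"ay": 0,"az": 0,"fingers": 0.3},{"tx": 0,"ty": 0,"tz": 0,"ax": 0,"ay": 0,"az": 0,"fingers": 0.3}]'

```text
clock: 9.15
tcp_pos: [0.5947, 0.057, 0.2467]
tool_rot: [0.001, 0.17, 0.985, -0.0]
wrist_force: [0.1, -1.6, 5.1]
finger_gap: 0.501
grip_force: 71.7
```

Emit:
apply_moves --steps '[{"tx": 0,"ty": 0,"tz": 0.05,"ax": 0,"ay": 0,"az": 0,"fingers": 0.3},{"tx": 0,"ty": 0,"tz": 0,"ax": 0,"ay": 0,"az": 0,"fingers": 0.3},{"tx": 0,"ty": 0,"tz": 0,"ax": 0,"ay": 0,"az": 0,"fingers": 0.3}]'

```text
clock: 9.45
tcp_pos: [0.5947, 0.057, 0.2459]
tool_rot: [0.001, 0.17, 0.985, -0.0]
wrist_force: [0.5, -0.8, 6.4]
finger_gap: 0.503
grip_force: 71.9
```

Emit:
apply_moves --steps '[{"tx": 0,"ty": 0,"tz": 0.05,"ax": 0,"ay": 0,"az": 0,"fingers": 0.3},{"tx": 0,"ty": 0,"tz": 0,"ax": 0,"ay": 0,"az": 0,"fingers": 0.3},{"tx": 0,"ty": 0,"tz": 0,"ax": 0,"ay": 0,"az": 0,"fingers": 0.3}]'

```text
clock: 9.75
tcp_pos: [0.5947, 0.0569, 0.2448]
tool_rot: [0.001, 0.17, 0.985, -0.0]
wrist_force: [0.5, -1.1, 5.7]
finger_gap: 0.498
grip_force: 71.8
```

Emit:
apply_moves --steps '[{"tx": 0,"ty": 0,"tz": 0.05,"ax": 0,"ay": 0,"az": 0,"fingers": 0.3},{"tx": 0,"ty": 0,"tz": 0,"ax": 0,"ay": 0,"az": 0,"fingers": 0.3},{"tx": 0,"ty": 0,"tz": 0,"ax": 0,"ay": 0,"az": 0,"fingers": 0.3}]'

```text
clock: 10.05
tcp_pos: [0.5945, 0.057, 0.2432]
tool_rot: [0.001, 0.17, 0.985, -0.0]
wrist_force: [0.5, -1.6, 2.7]
finger_gap: 0.498
grip_force: 71.4
```

The beads took about 6 N and then the force dropped, so the cap has clicked. I keep pressing onto the seal.

Emit:
apply_moves --steps '[{"tx": 0,"ty": 0,"tz": 0.05,"ax": 0,"ay": 0,"az": 0,"fingers": 0.3},{"tx": 0,"ty": 0,"tz": 0.05,"ax": 0,"ay": 0,"az": 0,"fingers": 0.3},{"tx": 0,"ty": 0,"tz": 0.05,"ax": 0,"ay": 0,"az": 0,"fingers": 0.3},{"tx": 0,"ty": 0,"tz": 0,"ax": 0,"ay": 0,"az": 0,"fingers": 0.3},{"tx": 0,"ty": 0,"tz": 0,"ax": 0,"ay": 0,"az": 0,"fingers": 0.3}]'

```text
clock: 10.55
tcp_pos: [0.5939, 0.0571, 0.2392]
tool_rot: [-0.001, 0.17, 0.985, -0.0]
wrist_force: [4.4, -1.7, -9.7]
finger_gap: 0.501
grip_force: 72.0
```

Emit:
apply_moves --steps '[{"tx": 0,"ty": 0,"tz": 0.05,"ax": 0,"ay": 0,"az": 0,"fingers": 0.3},{"tx": 0,"ty": 0,"tz": 0.05,"ax": 0,"ay": 0,"az": 0,"fingers": 0.3},{"tx": 0,"ty": 0,"tz": 0,"ax": 0,"ay": 0,"az": 0,"fingers": 0.3},{"tx": 0,"ty": 0,"tz": 0,"ax": 0,"ay": 0,"az": 0,"fingers": 0.3}]'

```text
clock: 10.95
tcp_pos: [0.594, 0.0571, 0.2383]
tool_rot: [0.0, 0.17, 0.985, -0.0]
wrist_force: [-0.4, -2.0, 2.0]
finger_gap: 0.5
grip_force: 72.8
```

Emit:
apply_moves --steps '[{"tx": 0,"ty": 0,"tz": 0.05,"ax": 0,"ay": 0,"az": 0,"fingers": 0.3},{"tx": 0,"ty": 0,"tz": 0.05,"ax": 0,"ay": 0,"az": 0,"fingers": 0.3},{"tx": 0,"ty": 0,"tz": 0,"ax": 0,"ay": 0,"az": 0,"fingers": 0.3},{"tx": 0,"ty": 0,"tz": 0,"ax": 0,"ay": 0,"az": 0,"fingers": 0.3}]'

```text
clock: 11.35
tcp_pos: [0.5941, 0.0572, 0.2366]
tool_rot: [0.0, 0.17, 0.985, 0.0]
wrist_force: [-3.2, -1.5, 7.9]
finger_gap: 0.501
grip_force: 73.4
```

Emit:
apply_moves --steps '[{"tx": 0,"ty": 0,"tz": 0.05,"ax": 0,"ay": 0,"az": 0,"fingers": 0.3},{"tx": 0,"ty": 0,"tz": 0,"ax": 0,"ay": 0,"az": 0,"fingers": 0.3},{"tx": 0,"ty": 0,"tz": 0,"ax": 0,"ay": 0,"az": 0,"fingers": 0.3}]'

```text
clock: 11.65
tcp_pos: [0.5941, 0.0572, 0.2358]
tool_rot: [0.0, 0.17, 0.985, 0.0]
wrist_force: [-2.9, -1.4, 8.9]
finger_gap: 0.5
grip_force: 73.6
```

Emit:
apply_moves --steps '[{"tx": 0,"ty": 0,"tz": 0.05,"ax": 0,"ay": 0,"az": 0,"fingers": 0.3},{"tx": 0,"ty": 0,"tz": 0.05,"ax": 0,"ay": 0,"az": 0,"fingers": 0.3},{"tx": 0,"ty": 0,"tz": 0,"ax": 0,"ay": 0,"az": 0,"fingers": 0.3},{"tx": 0,"ty": 0,"tz": 0,"ax": 0,"ay": 0,"az": 0,"fingers": 0.3},{"tx": 0,"ty": 0,"tz": 0,"ax": 0,"ay": 0,"az": 0,"fingers": 0.3}]'

```text
clock: 12.15
tcp_pos: [0.5941, 0.0572, 0.2348]
tool_rot: [0.001, 0.17, 0.985, 0.0]
wrist_force: [-6.6, -1.0, 17.7]
finger_gap: 0.498
grip_force: 75.0
```

Run:
```python
from h import *
from workcell import robot
im=robot.read_camera("wrist"); sc=robot.read_camera("scene")
F=[]
for i in range(5): s=robot.get_state();F.append(s["wrist_force"]);robot.read_camera("top")
print(np.mean(F,0),s["tcp_pos"],s["clock"],s["grip_force"])
cv2.imwrite("pics/c6.png",np.hstack([cv2.resize(im[200:420,200:450],(400,352)),cv2.resize(sc[210:315,280:400],(400,352),interpolation=2)]))
```

```text
[-6.44795298 -2.00785101 17.88764874] [0.59409424 0.05723861 0.23479572] 12.45 74.97071920253802
```

View pics/c6.png

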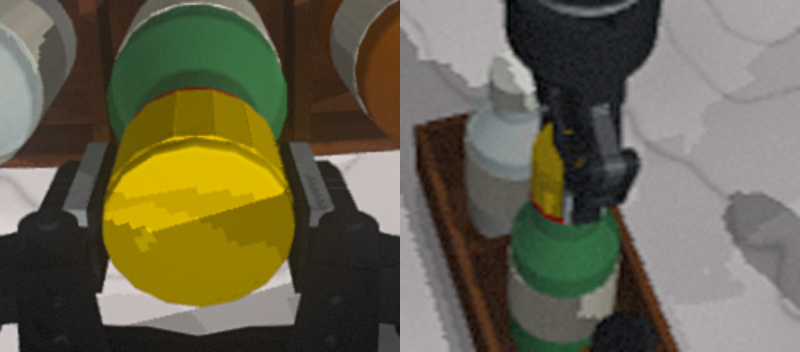

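The cap sits straight on the neck and only a thin red line of the seal is left. The push is steady at 18 N, and the stiffness rose sharply, which fits the ring being fully squashed. I hand the job in now.

```bash
python3 -c "
from workcell import robot
print(robot.hand_in())"
```

```text
the job is handed in; nothing more can be done
None
```

The cap clicked onto the open bottle's pourer, and I handed the job in at about 12.5 s with the fingers still gripping it and pressing down at about 18 N, which should squash the seal ring fully; the hand-in gave no verdict.

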